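# Slide the tip carrier plate out to the pointer and hold it

### The arm

A 6-joint arm with a two-finger parallel gripper is mounted at the origin on a cart in front of the work surface, level with it; the furniture and walls round the work are solid. World frame = base frame: x ahead of the robot, y to its left, z up, the work surface at z = 0. Lengths are in m, angles in degrees, forces in N, time in s.
With the tool pointing down it reaches from about 0.3 to 0.75 m from the base axis. Payload 8.5 kg.
Tool frame: the origin (TCP) lies midway between the tips of the shut fingers; the grasp point (between the pads) lies 19 mm behind it; z points along the fingers, y is the direction in which the jaws open and shut (so a half turn about z gives the same grasp; the last joint's range is limited). The gripper opens to 85 mm and grips with 20 to 120 N. Pads are 22 mm wide; open, the fingers measure 114 mm over their backs; the gripper's body (76 mm by 85 mm) begins 54 mm behind the grasp point. The pads swing forward as they close: fully open they stand 13 mm farther back than shut.
Start: joints at [55.674, 21.807, 74.336, -0, 83.858, -12.336], TCP at [0.206, 0.51, 0.231] pointing down, gripper open.
Joint ranges: [-178.18, 178.18], [-50.72, 133.34], [12.68, 142.11], [-81.47, 261.47], [9.98, 163.14], [-165.26, 165.26]. Speed limits (degrees/s): [136.94, 136.94, 180, 180, 180, 180].

### API

Orientations are given as a 3x3 rotation matrix whose columns are the frame's x, y, z axes.
In Python, from rig import status, eyes, env gives the robot as it stands. The module is installed in compiled form; this text tells all that it offers.
- The arm moves only by the tool play_rows, never from a script. Its argument "targets" is text: rows parted by semicolons, each of 5 numbers parted by spaces: the shift along the tool's x, y, z in m, then the turn about the tool's z in rad, then the closure, from 0 (fully open) to 1 (shut). A call has 1 to 5 rows; each row is the pose to reach, as a shift and turn from the pose commanded when the call began, along the tool's axes at that moment; what a row does not reach only later rows make up. A row lasts 1/10 s, in which the tool goes at most 50 mm and 8.59 degrees, less where a joint would pass 70% of its speed; a pose out of reach is approached as far as the arm can. A call with a gripper value outside its range is refused whole. The fingers move at their own pace and stop on an object; "force" is the grip in N (left out, the last holds). Time passes only in rows, so rows that repeat a pose let the fingers close. It gives the time, the measured TCP pose, the force and the opening at its end, in the units of the state.
- status.observe(): the state, without advancing time (a new reading comes with each control period).
- eyes.get_image(name): name is "scene" or "top" or "wrist"; returns a dict with "pixels" (420x560x3 uint8, red, green, blue), "range_z" (420x560 float32, m along the optical axis (not along the pixel's ray), 0 where there is no reading), "mtx" (3x3 intrinsics, pixels), "world_to_cam" (4x4, takes a point from world to camera coordinates); the wrist camera has in their place "T_tool_cam" (4x4, takes a point from camera to tool coordinates, whose origin is the TCP and whose axes are the flange's). Camera axes: x right, y up, looking along -z (the intrinsics and any distortion apply to the point x, -y, -z); pixel columns grow to the right and rows downward; lengths in m; the calibration is good to about 2 mm. The wrist camera is an equidistant fisheye: a pixel r from the principal point sees the ray r / f radians off the axis. A picture is of the moment at which its call begins: read the wrist's pose just before it.
- env.close_job(): hands the job in, once; it reports no verdict.
The state is a dict: "time_s": time; "q": joint angles; "qvel": joint speeds; "joint_efforts": joint torques, N m; "position": TCP position; "tool_rot": TCP orientation; "ft_force": force on the tool from outside, world axes, zero at the start; "wrist_torque": the same for the moment, N m; "grip_width": finger opening in m.
Only numpy, scipy, OpenCV 4.12 (cv2) and the standard library are available. Lean on these libraries where they do the work, as an engineer would, in place of code of your own. Each camera call takes 0.05 s, during which the arm holds its last target.

### The job

Take the aluminium carrier plate by the black grip at its rear and slide it straight outward, flat on its grey riser, until its front edge is level with the red pointer of the setting post. Handle it gently: squeeze the grip with no more than about 50 N, do not lift the plate or press it down hard, keep the two copper electrode tips standing in their nests, and do not touch the post or disturb the other things. So far out the plate would tip over by itself, so finish while still holding it by the grip, level and at rest; do not let go.

Things in the scene. Friction and masses are not known exactly. Their poses are not given: they have to be found in the camera images.
- riser: fixed bench riser, bare steel top on painted grey legs, 150 x 100 mm, top 60 mm above the worktop. Origin: centre of its underside, on the worktop. Its +x axis points outward (the direction in which the plate is to be slid); the plate slides on its top, its free outer edge lies 75 mm from the origin along +x
- pointer (a point): tip of the flat red pointer (3 mm thick along x, 10 mm high) on the setting post, 68 mm above the worktop, to the right of the plate's path seen outward and about 14 mm clear of the plate's side. Axes as the riser's: +x outward, +y towards the plate's path. The mark lies 100 to 120 mm beyond the riser's outer edge
- plate: loose aluminium carrier plate 180 x 70 x 8 mm, about 0.4 kg, lying on the riser. Origin: centre of its underside; +x runs along its length towards the front (outer) edge, z up. Black grip block at the rear, blue nest block 32 x 62 x 14 mm at the front with two copper tips. With the tips its centre of mass is about 8 mm ahead of the origin
- plate_grip (a point): centre of the plate's black grip block, 36 mm long (plate x), 14 mm wide (plate y), 42 mm high; it stands on the plate's top, from 8 to 50 mm above the plate's underside, centred 68 mm behind the plate's middle. Axes as the plate's. Bears a light squeeze only: under 60 N on each finger (120 N both added). The plate must not be pressed on the riser with over 40 N
- plate_front (a point): middle of the upper front (outer) edge of the plate, 90 mm ahead of the plate's middle; axes as the plate's
- tip_1_c (a point): centre (half-way up) of the left copper electrode tip, 16 mm diameter, 38 mm tall, standing loose in the nest at plate x = 70, y = 16 mm
- nest_1 (a point): where the centre of the left tip belongs on the plate
- tip_2_c (a point): centre of the right copper electrode tip, like the left one, standing loose in the nest at plate x = 70, y = -16 mm
- nest_2 (a point): where the centre of the right tip belongs on the plate
- post: fixed setting post, 92 mm high, with a dark 44 x 44 mm foot; the pointer's tip is 36 mm from its axis. Origin: centre of the foot's underside, axes as the riser's. Must not be touched
- tape_black: roll of black tape, 53 x 51 x 19 mm, bystander; origin at the centre of its underside
- gauge_block: grey steel gauge block, 22 x 52 x 14 mm, bystander; origin at the centre of its underside
- side_cutters: side cutters with red handles, 49 x 132 x 10 mm, bystander; origin at the centre of its underside
- parts_bin: blue open-front parts bin, 146 x 104 x 60 mm, bystander; origin at the centre of its underside
- pocket_scale: flat black pocket scale, 110 x 144 x 13 mm, bystander; origin at the centre of its underside
- weld_head_a: fixed spot-welding head in the middle of the worktop, 225 x 184 mm foot, 388 mm tall, with its electrodes towards the robot. Origin: centre of its foot's underside. An obstacle that the arm must go round (pass on the robot's side of it, or well above) on its way from the left to the plate at the right

How it is judged (in metres and radians):
On the way:
1. the fingers have hold of the plate while it is still well short of the pointer (contact force between the fingers and plate above 2 N and x of plate_front in the frame of pointer below -0.03 m and height (world z) of plate_grip below 0.097 m), for 0.2 s.
At the end, for the whole second after the job is handed in: Front edge within 6 mm of the pointer, plate straight (0.10 rad), within 20 mm of the riser's middle, flat on the riser (tilt under 0.04 rad), at rest and still held by the fingers (over 2 N); both tips in their nests; post untouched; bystanders within 20 mm of their places (x of plate_front in the frame of pointer between -0.006 and 0.006 m and y of plate_front in the frame of riser between -0.02 and 0.02 m and angle between the x axis of plate and the x axis of riser, either way round below 0.1 rad and angle between plate's own z axis and vertical below 0.04 rad and height (world z) of plate between 0.056 and 0.064 m and linear speed of plate below 0.01 m/s and contact force between the fingers and plate above 2 N and contact force between plate and riser above 0.3 N and contact force between post and anything else below 0.5 N and distance between tip_1_c and nest_1 below 0.006 m and distance between tip_2_c and nest_2 below 0.006 m and distance of each of tape_black, gauge_block, side_cutters, parts_bin, pocket_scale from where it was at the start of the episode below 0.02 m); the arm keeps its last pose, push and grip.
It fails at once if the plate is squeezed or pushed by the fingers with more than 120 N in all, or pressed on the riser with more than 40 N (contact force between the fingers and plate above 120 N or contact force between plate and riser above 40 N).
It fails at once if the plate is lifted more than 12 mm off the riser or tips by more than 0.12 rad (height (world z) of plate above 0.072 m or angle between plate's own z axis and vertical above 0.12 rad).
It fails at once if an electrode tip leaves its nest (distance between tip_1_c and nest_1 above 0.012 m or distance between tip_2_c and nest_2 above 0.012 m).
It fails at once if the setting post is touched (contact force between post and anything else above 2 N).
It fails at once if a bystander is pushed by more than 20 mm (distance of any of tape_black, gauge_block, side_cutters, parts_bin, pocket_scale from where it was at the start of the episode above 0.02 m).
It also fails if it takes over 35 s, if anything falls off the work surface, if the arm or the gripper's body presses on something with over 40 N, if the wrist force passes 120 N, or if a joint passes its speed limit or range.

## Working session

There is one attempt and no reset: what is moved stays moved. The work goes in short steps, Python scripts to look and compute and a tool call to move; the robot and the scene stay as the last step left them, time stands still between calls to the robot, and variables do not carry over. Pictures are saved under pics/ and viewed, and the job is handed in when it is done.

Besides the shell and the picture viewer there is one more tool, called as name(argument=value, ...), one argument or row to a line, values as JSON. play_rows: Moves the arm, as the interface text tells. Its arguments: {"type":"object","properties":{"targets":{"type":"string"},"force":{"type":"number"}},"required":["targets"]}

```bash
mkdir -p pics; python3 - <<'E'
from rig import status, eyes
import cv2,numpy as np
s=status.observe(); print(s)
for n in ["scene","top","wrist"]:
    im=eyes.get_image(n); cv2.imwrite(f"pics/{n}0.png",im["pixels"][:,:,::-1])
    np.savez(f"{n}0.npz",**im)
    print(n,im["mtx"],im.get("world_to_cam",im.get("T_tool_cam")),[k for k in im])
E
```

```text
{'time_s': 0.0, 'q': array([ 5.56731683e+01,  2.18428612e+01,  7.43857376e+01,  6.20693757e-04,
        8.38588190e+01, -1.23370181e+01]), 'qvel': array([-0.06543551,  0.01362063, -0.04591814,  0.18376736,  0.04380463,
       -0.01363506]), 'joint_efforts': array([-2.86950499e-04, -4.48444104e+01, -2.31275171e+01, -1.39527597e-04,
        4.83371128e-03,  5.06892559e-05]), 'position': array([0.20578109, 0.509731  , 0.23068846]), 'tool_rot': array([[-9.27249857e-01,  3.74442182e-01, -8.69272500e-04],
       [ 3.74443040e-01,  9.27249070e-01, -1.25392438e-03],
       [ 3.36509938e-04, -1.48819423e-03, -9.99998836e-01]]), 'ft_force': array([-0.0131757 , -0.46118566,  0.50516819]), 'wrist_torque': array([0.06185312, 0.00778738, 0.0208387 ]), 'grip_width': 0.08522368617651697}
scene [[503.43942604   0.         275.64546183]
 [  0.         503.43942604 209.52590937]
 [  0.           0.           1.        ]] [[ 0.53958812 -0.84176134  0.01680816 -0.30187552]
 [ 0.53285054  0.35688997  0.76726778 -0.33900171]
 [-0.65185502 -0.40505234  0.64110657 -1.26051854]
 [ 0.          0.          0.  
[... 191 characters left out ...]
   ]] [[ 0.01636502 -0.99964899  0.02083479 -0.01879097]
 [ 0.98011791  0.02015929  0.19738917 -0.53280143]
 [-0.1977399   0.01719027  0.98010378 -1.0858478 ]
 [ 0.          0.          0.          1.        ]] ['pixels', 'range_z', 'mtx', 'world_to_cam']
wrist [[325.1922621    0.         283.29478567]
 [  0.         325.1922621  205.39963664]
 [  0.           0.           1.        ]] [[ 1.27126133e-03  9.56749855e-01  2.90909089e-01  7.39447766e-02]
 [ 9.99999007e-01 -1.03924608e-03 -9.52055277e-04 -9.91700523e-04]
 [-6.08552618e-04  2.90910011e-01 -9.56750226e-01 -1.43404581e-01]
 [ 0.00000000e+00  0.00000000e+00  0.00000000e+00  1.00000000e+00]] ['pixels', 'range_z', 'mtx', 'T_tool_cam']
```

View pics/scene0.png

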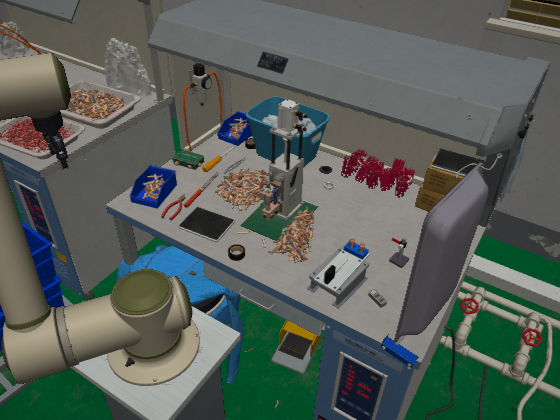

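View pics/top0.png

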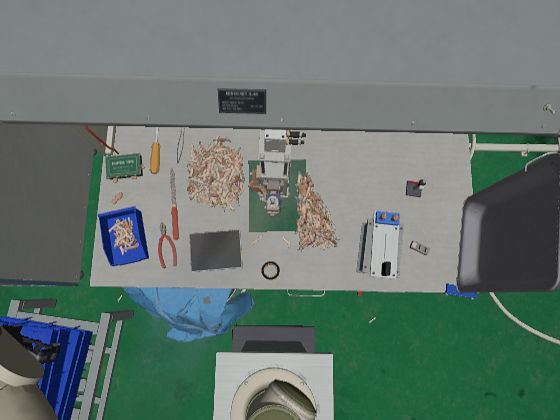

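```bash
cat > h.py <<'E'
import numpy as np,cv2
def load(n): return dict(np.load(n))
def pix2w(im,u,v,z):
    K=im["mtx"];T=im["world_to_cam"];R=T[:3,:3];t=T[:3,3]
    d=np.array([(u-K[0,2])/K[0,0],-(v-K[1,2])/K[1,1],-1.0])
    dw=R.T@d;c=-R.T@t
    return c+dw*(z-c[2])/dw[2]
def proj(im,p):
    K=im["mtx"];T=im["world_to_cam"];c=T[:3,:3]@np.asarray(p)+T[:3,3]
    return np.array([K[0,2]+K[0,0]*c[0]/-c[2],K[1,2]-K[1,1]*c[1]/-c[2]])
def cloud(im):
    K=im["mtx"];T=im["world_to_cam"];z=im["range_z"];v,u=np.mgrid[:420,:560]
    c=np.stack([(u-K[0,2])/K[0,0]*z,-(v-K[1,2])/K[1,1]*z,-z],-1)
    w=(c-T[:3,3])@T[:3,:3]; w[z==0]=np.nan
    return w
E
python3 - <<'E'
from h import *
for n,(u0,v0,u1,v1,k) in dict(top=(340,165,460,285,5),scene=(290,220,430,320,5)).items():
    im=load(n+"0.npz")
    c=cv2.resize(im["pixels"][v0:v1,u0:u1,::-1],None,fx=k,fy=k,interpolation=cv2.INTER_CUBIC)
    cv2.imwrite(f"pics/{n}0c.png",c)
E
```

```text
(no output)
```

View pics/top0c.png

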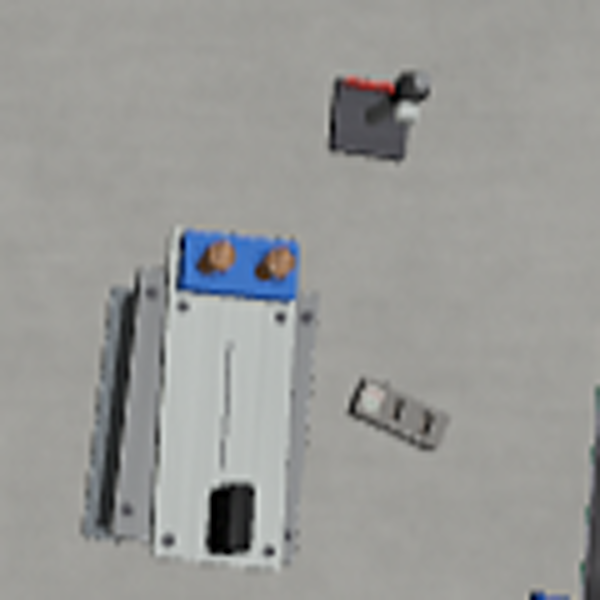

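View pics/scene0c.png

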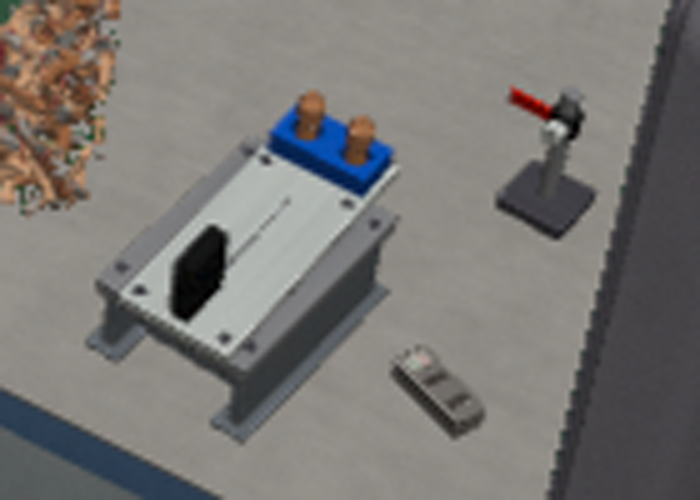

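```bash
python3 - <<'E'
from h import *
np.set_printoptions(precision=4,suppress=True)
top=load("top0.npz");sc=load("scene0.npz")
for n,im,o in (("top",top,(340,165)),("scene",sc,(290,220))):
    P=cloud(im); R=P[...,2]
    hsv=cv2.cvtColor(im["pixels"],cv2.COLOR_RGB2HSV)
    roi=np.zeros((420,560),bool)
    if n=="top": roi[165:285,355:450]=1
    else: roi[220:320,300:415]=1
    h,s,v=hsv[...,0],hsv[...,1],hsv[...,2]
    red=roi&((h<8)|(h>172))&(s>150)
    blk=roi&(v<45)&(R>0.07)&(P[...,0]<0.6)
    blue=roi&(h>100)&(h<125)&(s>150)&(R>0.05)
    pl=roi&(abs(R-0.068)<0.004)&(s<40)
    for m,name in ((red,"red"),(blk,"grip"),(blue,"blue"),(pl,"plate")):
        m=m.astype(np.uint8)
        nn,lab,st,_=cv2.connectedComponentsWithStats(m)
        if nn<2: print(n,name,"none");continue
        i=1+np.argmax(st[1:,4]); mm=lab==i
        pts=P[mm]; 
        print(n,name,mm.sum(),"bbox",st[i],"med",np.nanmedian(pts,0),"min",np.nanmin(pts,0),"max",np.nanmax(pts,0))
        if name in("plate","blue","grip"):
            r=cv2.minAreaRect(pts[:,:2].astype(np.float32)*1000); print("  rect",r)
        if name=="red":
            print(np.argwhere(mm)[:,::-1].tolist()); print(pts[:60])
# top view corners on z=.068
for u,v in ((172,228),(155,556),(283,570),(300,240)):
    print(pix2w(top,340+u/5-.4,165+v/5-.4,.068))
E
```

```text
top red 8 bbox [412 182   7   2   8] med [ 0.619  -0.3866  0.0716] min [ 0.6169 -0.3945  0.0651] max [ 0.6209 -0.3795  0.0764]
[[412, 182], [413, 182], [414, 182], [415, 182], [416, 182], [417, 182], [418, 182], [418, 183]]
[[ 0.6209 -0.3795  0.0651]
 [ 0.6193 -0.3803  0.0707]
 [ 0.6202 -0.3842  0.0678]
 [ 0.6189 -0.3852  0.0727]
 [ 0.6189 -0.388   0.0729]
 [ 0.6191 -0.3909  0.0726]
 [ 0.618  -0.3923  0.0764]
 [ 0.6169 -0.3945  0.0701]]
top grip 82 bbox [382 262   9  14  82] med [ 0.3763 -0.2834  0.1062] min [ 0.3599 -0.2966  0.0754] max [ 0.3922 -0.2807  0.1151]
  rect ((376.2810363769531, -287.04443359375), (14.233245849609375, 32.647518157958984), 80.38819885253906)
top blue 163 bbox [376 212  23  13 163] med [ 0.5074 -0.2997  0.083 ] min [ 0.4966 -0.3296  0.07  ] max [ 0.5302 -0.2696  0.0893]
  rect ((514.111328125, -300.5392761230469), (60.88542938232422, 31.783401489257812), 84.84803771972656)
top plate 1166 bbox [ 368  218   31   61 1166] med [ 0.4331 -0.2917  0.0691] min [ 0.3534 -0.3345  0.0641] max [ 0.5155 -0.2489  0.072 ]
  rect ((434.1165466308594, -294.3314208984375), (
[... 1212 characters left out ...]
33]
  rect ((372.7879638671875, -286.3372497558594), (11.562740325927734, 37.542362213134766), 85.30602264404297)
scene blue 179 bbox [344 242  24  17 179] med [ 0.5026 -0.2982  0.0807] min [ 0.4926 -0.3284  0.0686] max [ 0.5329 -0.2651  0.0918]
  rect ((512.6043701171875, -296.68292236328125), (63.603397369384766, 37.846519470214844), 83.6054458618164)
scene plate 828 bbox [314 249  52  43 828] med [ 0.4308 -0.2953  0.0683] min [ 0.3474 -0.3307  0.064 ] max [ 0.5083 -0.2456  0.072 ]
  rect ((430.2983703613281, -286.0738525390625), (80.5613784790039, 161.10049438476562), 86.17928314208984)
[ 0.5372 -0.2691  0.068 ]
[ 0.3582 -0.2548  0.068 ]
[ 0.352  -0.3232  0.068 ]
[ 0.5319 -0.3399  0.068 ]
```

```bash
python3 - <<'E'
from h import *
np.set_printoptions(precision=3,suppress=True)
for n in("top","scene"):
    im=load(n+"0.npz");P=cloud(im).reshape(-1,3)
    for (xa,xb,ya,yb) in ((0.2,1,-.2,.2),(.15,.5,.2,.6),(.15,.6,-.2,-.45),(.2,1,-.36,-.6)):
        lo,hi=min(ya,yb),max(ya,yb)
        m=(P[:,0]>xa)&(P[:,0]<xb)&(P[:,1]>lo)&(P[:,1]<hi)&(P[:,2]>.1)
        q=P[m]
        if len(q): print(n,(xa,xb,lo,hi),len(q),np.percentile(q,[0,1,5,50,99],axis=0).tolist())
        if len(q) and ya==-.2:
            for b in np.arange(.3,.7,.05):
                w=q[(q[:,0]>b)&(q[:,0]<b+.05)]
                if len(w): print("   x",b,len(w),w.min(0),w.max(0))
E
```

```text
top (0.2, 1, -0.2, 0.2) 31790 [[0.5207693903390324, -0.19998235062766997, 0.10000225887034264], [0.5678259817897268, -0.19568614016748814, 0.1292293527934375], [0.6102886362592632, -0.17847761740454013, 0.312373604315495], [0.6856707576632604, 0.002496073520680377, 0.5252720409717171], [0.8203016076588637, 0.1957021484943101, 0.5289984290865254]]
   x 0.49999999999999994 212 [ 0.521 -0.012  0.101] [0.55  0.044 0.18 ]
   x 0.5499999999999999 824 [ 0.55  -0.027  0.101] [0.6   0.078 0.322]
   x 0.5999999999999999 8871 [ 0.6 -0.2  0.1] [0.65  0.2   0.508]
   x 0.6499999999999999 7726 [ 0.65  -0.2    0.309] [0.7   0.2   0.531]
top (0.15, 0.5, 0.2, 0.6) 3436 [[0.15000455269692514, 0.3345917226323748, 0.24442016581573608], [0.15076137980804177, 0.3409679945335312, 0.25756789801041735], [0.1536681101023998, 0.3505203267528991, 0.3011103446085428], [0.18982998718870586, 0.3921746640636999, 0.5027868256090835], [0.24128768518704802, 0.5427884472763058, 0.5552849498828796]]
top (0.15, 0.6, -0.45, -0.2) 143 [[0.3614069746941329, -0.32335923018786616, 0.10013666760121016], [0.36158548881830826, -
[... 1844 characters left out ...]
6, 0.10005998804403324], [0.3572487247480924, -0.31624024901982417, 0.10034238506973625], [0.38323071377895057, -0.2866017415517433, 0.10767382960690637], [0.5186989447926744, -0.27524116047042047, 0.11312627326072028]]
   x 0.35 78 [ 0.354 -0.292  0.101] [ 0.395 -0.277  0.113]
   x 0.49999999999999994 48 [ 0.5  -0.32  0.1 ] [ 0.519 -0.275  0.111]
scene (0.2, 1, -0.6, -0.36) 19317 [[0.31511770711180015, -0.5999064674527435, 0.10002207758615743], [0.3217466212842789, -0.5912651618744543, 0.10945491168812686], [0.335970965808351, -0.5756638803707006, 0.1438005211365859], [0.650903381995433, -0.5197579839125047, 0.42422920256522667], [0.9782851827749237, -0.3639793742433815, 0.528313987255049]]
```

View pics/wrist0.png

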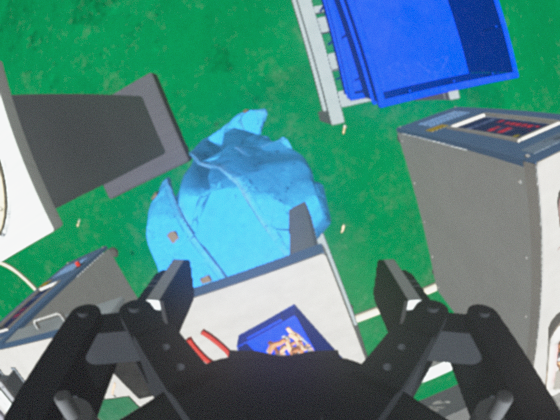

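```bash
cat >> h.py <<'E'
def plan(target=None,yaw_to=None,rows=5,maxstep=.049,maxturn=.145):
    """target world TCP, yaw_to: angle deg of tool y axis in world; prints rows"""
    from rig import status
    s=status.observe();R=s["tool_rot"];p=s["position"]
    yaw=np.degrees(np.arctan2(R[1,1],R[0,1]))
    d=R.T@(np.asarray(target)-p)
    turn=0
    if yaw_to is not None: turn=-np.radians(yaw_to-yaw)
    n=max(np.linalg.norm(d)/maxstep,abs(turn)/maxturn)
    print("t",s["time_s"],"p",p.round(4),"yaw",round(yaw,2),"q",s["q"].round(1),"F",s["ft_force"].round(1),"w",round(s["grip_width"],4))
    print("tool shift",d.round(4),"turn",round(turn,4),"rows needed",round(n,1))
    print("z-axis",R[:,2].round(4))
    for i in range(1,rows+1):
        f=min(1,i/max(n,1)); print((d*f).round(3),round(turn*f,3))
E
python3 -c "
from h import *
plan([.34,.05,.30],-20)"
```

```text
t 0.15 p [0.2058 0.5098 0.2309] yaw 68.01 q [ 55.7  21.8  74.4   0.   83.9 -12.3] F [-0.7 -0.7  1. ] w 0.0854
tool shift [-0.2966 -0.3762 -0.0688] turn 1.5361 rows needed 10.6
z-axis [-6.e-04 -9.e-04 -1.e+00]
[-0.028 -0.036 -0.006] 0.145
[-0.056 -0.071 -0.013] 0.29
[-0.084 -0.107 -0.019] 0.435
[-0.112 -0.142 -0.026] 0.58
[-0.14  -0.178 -0.032] 0.725
```

play_rows(
  targets="-0.028 -0.036 -0.01 0.14 0; -0.056 -0.071 -0.02 0.28 0; -0.084 -0.107 -0.03 0.43 0; -0.112 -0.142 -0.04 0.58 0; -0.14 -0.178 -0.05 0.72 0",
)

```text
time_s: 0.65
position: [0.269, 0.2909, 0.2816]
tool_rot: [[-0.445, 0.895, -0.0], [0.895, 0.445, -0.0], [-0.0, -0.0, -1.0]]
ft_force: [2.1, -0.7, -0.2]
grip_width: 0.0855
```

```bash
python3 -c "
from h import *
plan([.34,.04,.32],-40)"
```

```text
t 0.65 p [0.269  0.2909 0.2816] yaw 26.45 q [30.   3.8 90.2 -0.  86.   3.5] F [ 2.1 -0.7 -0.2] w 0.0855
tool shift [-0.2562 -0.0482 -0.0384] turn 1.1597 rows needed 8.0
z-axis [-1.e-04 -2.e-04 -1.e+00]
[-0.032 -0.006 -0.005] 0.145
[-0.064 -0.012 -0.01 ] 0.29
[-0.096 -0.018 -0.014] 0.435
[-0.128 -0.024 -0.019] 0.58
[-0.16  -0.03  -0.024] 0.725
```

play_rows(
  targets="-0.04 -0.007 -0.005 0.14 0; -0.08 -0.014 -0.01 0.29 0; -0.12 -0.021 -0.015 0.43 0; -0.16 -0.029 -0.02 0.58 0; -0.2 -0.036 -0.025 0.72 0",
)

```text
time_s: 1.15
position: [0.3268, 0.0962, 0.3065]
tool_rot: [[0.256, 0.967, 0.0], [0.967, -0.256, 0.0], [0.0, 0.0, -1.0]]
ft_force: [0.8, -0.5, 1.1]
grip_width: 0.0856
```

```bash
python3 -c "
from h import *
plan([.38,-.285,.30],-95)"
```

```text
t 1.15 p [0.3268 0.0962 0.3065] yaw -14.83 q [-3.8 -3.3 93.2  0.  90.1 11.1] F [ 0.8 -0.5  1.1] w 0.0856
tool shift [-0.3548  0.149   0.0065] turn 1.3991 rows needed 9.6
z-axis [ 2.e-04  0.e+00 -1.e+00]
[-0.037  0.015  0.001] 0.145
[-0.074  0.031  0.001] 0.29
[-0.11   0.046  0.002] 0.435
[-0.147  0.062  0.003] 0.58
[-0.184  0.077  0.003] 0.725
```

play_rows(
  targets="-0.037 0.015 0 0.14 0; -0.074 0.031 0 0.29 0; -0.11 0.046 0 0.43 0; -0.147 0.062 0 0.58 0; -0.184 0.077 0 0.72 0",
)

```text
time_s: 1.65
position: [0.3553, -0.1014, 0.3063]
tool_rot: [[0.83, 0.557, 0.0], [0.557, -0.83, 0.0], [0.0, 0.0, -1.0]]
ft_force: [0.6, 0.5, -0.1]
grip_width: 0.0855
```

```bash
python3 -c "
from h import *
plan([.38,-.285,.30],-95)"
```

```text
t 1.65 p [ 0.3553 -0.1014  0.3063] yaw -56.12 q [-34.5  -0.   90.1   0.   89.9  21.6] F [ 0.6  0.5 -0.1] w 0.0855
tool shift [-0.0818  0.1662  0.0063] turn 0.6786 rows needed 4.7
z-axis [ 1.e-04  0.e+00 -1.e+00]
[-0.017  0.036  0.001] 0.145
[-0.035  0.071  0.003] 0.29
[-0.052  0.107  0.004] 0.435
[-0.07   0.142  0.005] 0.58
[-0.082  0.166  0.006] 0.679
```

play_rows(
  targets="-0.017 0.035 0 0.14 0; -0.035 0.07 0 0.29 0; -0.052 0.105 0 0.43 0; -0.07 0.14 0 0.58 0; -0.082 0.166 0 0.679 0",
)

```text
time_s: 2.15
position: [0.3809, -0.2853, 0.3059]
tool_rot: [[0.996, -0.088, -0.001], [-0.088, -0.996, 0.0], [-0.001, -0.0, -1.0]]
ft_force: [0.0, 1.0, 0.5]
grip_width: 0.0853
```

```bash
python3 - <<'E'
from h import *
from rig import status,eyes
s=status.observe()
im=eyes.get_image("wrist"); np.savez("wrist1.npz",pos=s["position"],rot=s["tool_rot"],**im)
cv2.imwrite("pics/wrist1.png",im["pixels"][:,:,::-1])
print(s["time_s"],s["position"],s["tool_rot"],s["q"].round(1),s["qvel"].round(1))
E
```

```text
2.15 [ 0.38092804 -0.28529532  0.30585587] [[ 9.96124727e-01 -8.79500486e-02 -5.62755910e-04]
 [-8.79498227e-02 -9.96124820e-01  4.14348420e-04]
 [-5.97017093e-04 -3.63248425e-04 -9.99999756e-01]] [-51.1  11.6  76.8  -0.   91.7  43.9] [-17.4  21.  -27.    0.3   6.2  36.5]
```

View pics/wrist1.png

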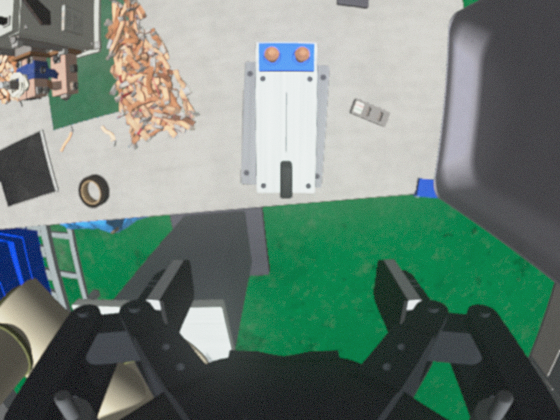

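play_rows(
  targets="0.04 0 0 0 0; 0.08 0 0 0 0; 0.12 0 0 0 0; 0.12 0 0 0 0; 0.12 0 0 0 0",
)

```text
time_s: 2.7
position: [0.5009, -0.2924, 0.3055]
tool_rot: [[0.997, -0.08, -0.001], [-0.08, -0.997, 0.001], [-0.001, -0.001, -1.0]]
ft_force: [-0.9, 0.6, 0.6]
grip_width: 0.0851
```

```bash
python3 - <<'E'
from h import *
from rig import status,eyes
s=status.observe()
im=eyes.get_image("wrist"); np.savez("wrist2.npz",pos=s["position"],rot=s["tool_rot"],**im)
cv2.imwrite("pics/wrist2.png",im["pixels"][:,:,::-1])
print(s["time_s"],s["position"],s["tool_rot"],s["q"].round(1),s["qvel"].round(1))
c=cv2.resize(im["pixels"][0:280,220:400,::-1],None,fx=4,fy=4,interpolation=cv2.INTER_CUBIC)[:, :]
cv2.imwrite("pics/wrist2a.png",c[:600]);cv2.imwrite("pics/wrist2b.png",c[520:])
E
```

```text
2.7 [ 0.50089256 -0.2924394   0.30549417] [[ 9.96810257e-01 -7.97956812e-02 -1.40016929e-03]
 [-7.97943465e-02 -9.96810861e-01  9.84621290e-04]
 [-1.47427249e-03 -8.69755008e-04 -9.99998535e-01]] [-42.   22.8  60.6  -0.   96.7  52.6] [-1.2 -2.1  1.3 -0.1 -0.1 -0.1]
```

View pics/wrist2a.png

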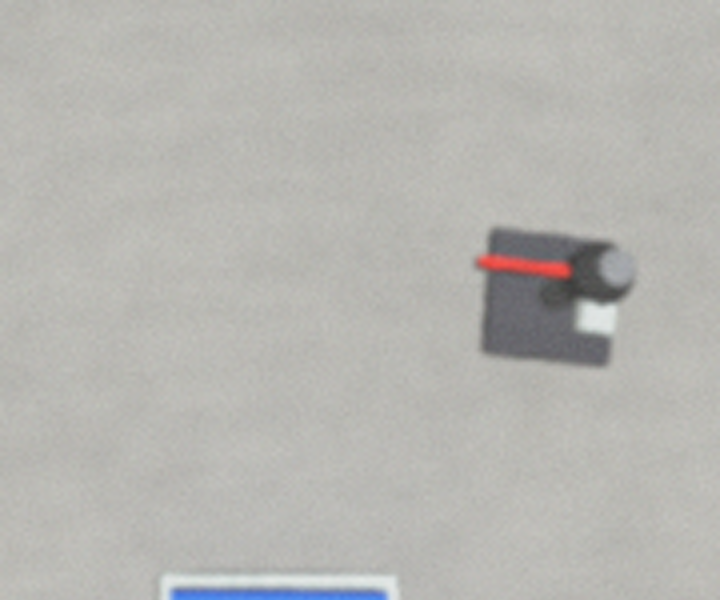

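View pics/wrist2b.png

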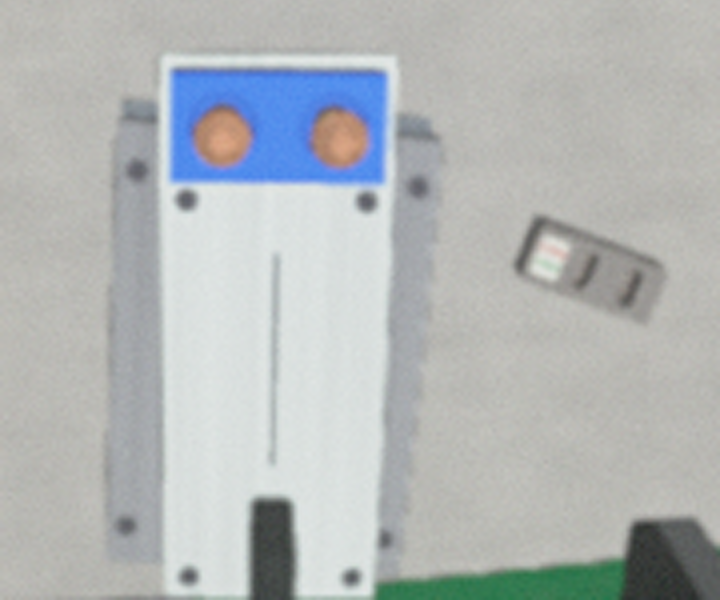

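```bash
cat >> h.py <<'E'
def wray(im,u,v,z):
    K=im["mtx"];x=(u-K[0,2])/K[0,0];y=(v-K[1,2])/K[1,1];r=np.hypot(x,y)
    k=np.sin(r)/r if r>1e-9 else 1
    d=np.array([x*k,-y*k,-np.cos(r)])
    T=im["T_tool_cam"];R=im["rot"]
    c=im["pos"]+R@T[:3,3]; dw=R@T[:3,:3]@d
    return c+dw*(z-c[2])/dw[2]
E
python3 - <<'E'
from h import *
np.set_printoptions(precision=4,suppress=True)
im=load("wrist2.npz")
A=lambda u,v:(220+u/4-.375,v/4-.375)
B=lambda u,v:(220+u/4-.375,(v+520)/4-.375)
ang=lambda a,b:np.degrees(np.arctan2(*(b-a)[[1,0]]))
W=lambda p,z:wray(im,*p,z)
print("pointer tip",W(A(477,262),.068), "z.073",W(A(477,262),.073)); pr=W(A(570,270),.073);print("pointer dir",ang(pr,W(A(477,262),.073))-90)
foot=[W(A(*p),.006) for p in((492,228),(484,352),(607,365))];print("foot",ang(foot[1],foot[0]),ang(foot[2],foot[1])-90)
rs=[W(B(*p),.06) for p in((136,170),(125,526),(418,187),(384,540))]
print("riser screws",np.array(rs),"ang L,R,front,rear",ang(rs[1],rs[0]),ang(rs[3],rs[2]),ang(rs[2],rs[0])-90,ang(rs[3],rs[1])-90, "centre",np.mean(rs,0))
ps=[W(B(*p),.068) for p in((187,200),(189,576),(367,201),(351,577))]
print("plate screws",np.array(ps),ang(ps[1],ps[0]),ang(ps[3],ps[2]),ang(ps[2],ps[0])-90,ang(ps[3],ps[1])-90)
pf=[W(B(*p),.068) for p in((162,56),(396,57))];print("front edge",np.array(pf),ang(pf[1],pf[0])-90,np.mean(pf,0))
ln=[W(B(*p),.068) for p in((276,254),(272,464))];print("line",ang(ln[1],ln[0]))
gr=[W(B(*p),.110) for p in((252,500),(292,500))];print("grip front top",np.array(gr),np.mean(gr,0))
E
```

```text
pointer tip [ 0.6229 -0.3672  0.068 ] z.073 [ 0.6223 -0.3663  0.073 ]
pointer dir -6.140796306983006
foot -7.901334876257629 -7.488882465761705
riser screws [[ 0.5016 -0.2569  0.06  ]
 [ 0.3822 -0.2402  0.06  ]
 [ 0.4897 -0.3424  0.06  ]
 [ 0.3701 -0.3264  0.06  ]] ang L,R,front,rear -7.918360583104628 -7.646377496175441 -7.94701499300902 -7.954887621669442 centre [ 0.4359 -0.2915  0.06  ]
plate screws [[ 0.4927 -0.2721  0.068 ]
 [ 0.366  -0.2606  0.068 ]
 [ 0.4883 -0.3259  0.068 ]
 [ 0.3613 -0.3143  0.068 ]] -5.2056604868680525 -5.243159443886662 -4.758908675783715 -4.973700855439759
front edge [[ 0.5366 -0.2687  0.068 ]
 [ 0.531  -0.3371  0.068 ]] -4.606318185403111 [ 0.5338 -0.3029  0.068 ]
line -5.260433638377524
grip front top [[ 0.4127 -0.2855  0.11  ]
 [ 0.4118 -0.2969  0.11  ]] [ 0.4122 -0.2912  0.11  ]
```

```bash
python3 -c "
from h import *
plan([.3764,-.2889,.16],-95.1)"
```

```text
t 2.75 p [ 0.5003 -0.2925  0.3061] yaw -94.62 q [-42.   22.7  60.7  -0.   96.7  52.6] F [-0.6  0.1  1.2] w 0.0851
tool shift [-0.1237  0.0064  0.1462] turn 0.0083 rows needed 3.9
z-axis [-8.e-04  5.e-04 -1.e+00]
[-0.032  0.002  0.037] 0.002
[-0.063  0.003  0.075] 0.004
[-0.095  0.005  0.112] 0.006
[-0.124  0.006  0.146] 0.008
[-0.124  0.006  0.146] 0.008
```

play_rows(
  targets="-0.04 0.002 0.03 0.002 0; -0.08 0.004 0.06 0.004 0; -0.124 0.006 0.09 0.008 0; -0.124 0.006 0.12 0.008 0; -0.124 0.006 0.146 0.008 0",
)

```text
time_s: 3.25
position: [0.3744, -0.2882, 0.16]
tool_rot: [[0.996, -0.091, 0.0], [-0.091, -0.996, -0.001], [0.0, 0.001, -1.0]]
ft_force: [0.3, -0.5, 1.6]
grip_width: 0.0855
```

play_rows(
  targets="0 0 0 0 0; 0 0 0 0 0; 0 0 0 0 0",
)

```text
time_s: 3.55
position: [0.377, -0.2893, 0.162]
tool_rot: [[0.996, -0.089, 0.002], [-0.089, -0.996, -0.002], [0.002, 0.002, -1.0]]
ft_force: [-0.0, 0.1, -1.0]
grip_width: 0.0855
```

```bash
python3 - <<'E'
from h import *
from rig import status,eyes
s=status.observe()
for n in("wrist","top","scene"):
    im=eyes.get_image(n); np.savez(n+"3.npz",pos=s["position"],rot=s["tool_rot"],**im)
    cv2.imwrite(f"pics/{n}3.png",im["pixels"][:,:,::-1])
    if n!="wrist":
        u0,v0,u1,v1=dict(top=(340,165,460,285),scene=(290,220,430,320))[n]
        cv2.imwrite(f"pics/{n}3c.png",cv2.resize(im["pixels"][v0:v1,u0:u1,::-1],None,fx=5,fy=5,interpolation=cv2.INTER_CUBIC))
plan([.3764,-.2889,.076],-95.1)
E
```

```text
t 3.7 p [ 0.377  -0.289   0.1613] yaw -95.09 q [-51.8  18.3  92.6  -0.   69.   43.3] F [-0.5 -0.3 -0.2] w 0.0856
tool shift [-0.0007 -0.0001  0.0853] turn 0.0001 rows needed 1.7
z-axis [ 0.0012 -0.0016 -1.    ]
[-0.    -0.     0.049] 0.0
[-0.001 -0.     0.085] 0.0
[-0.001 -0.     0.085] 0.0
[-0.001 -0.     0.085] 0.0
[-0.001 -0.     0.085] 0.0
```

View pics/wrist3.png

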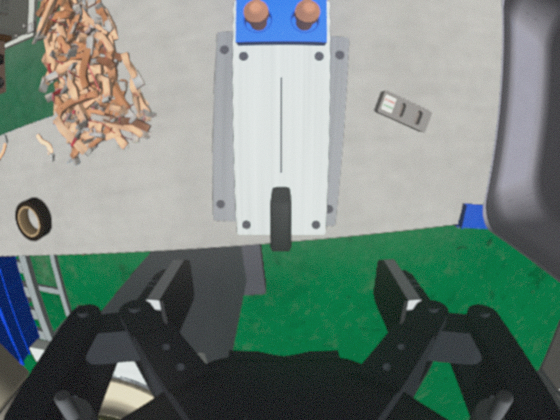

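View pics/top3c.png

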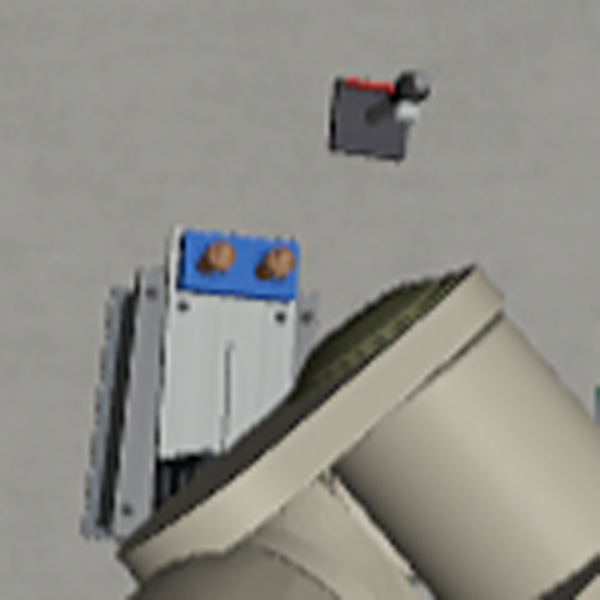

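View pics/scene3c.png

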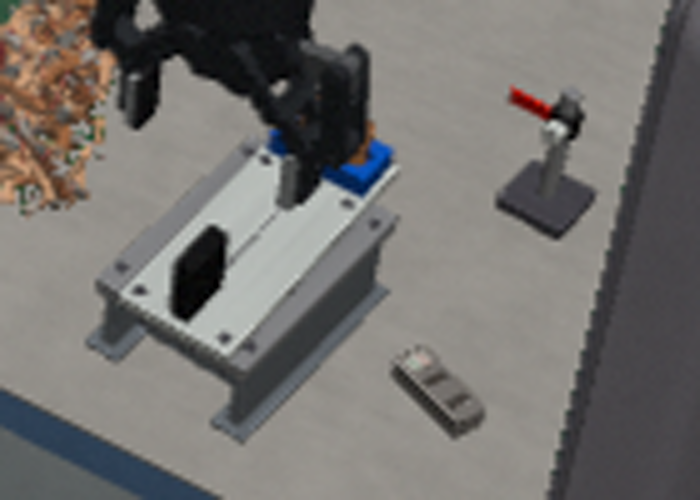

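```bash
python3 - <<'E'
from h import *
im=load("wrist3.npz");print(wray(im,281,250,.11),wray(im,281,187,.068),wray(im,281,250,.068), wray(im,271,215,.11),wray(im,291,215,.11))
E
```

```text
[ 0.36121341 -0.28745922  0.11      ] [ 0.393586   -0.29016859  0.068     ] [ 0.34204599 -0.28551379  0.068     ] [ 0.38603508 -0.28333789  0.11      ] [ 0.38491745 -0.29597006  0.11      ]
```

play_rows(
  targets="0 0 0.025 0 0; 0 0 0.05 0 0; 0 0 0.07 0 0; 0 0 0.08 0 0; 0 0 0.084 0 0",
)

```text
time_s: 4.2
position: [0.3767, -0.2887, 0.076]
tool_rot: [[0.996, -0.089, -0.0], [-0.089, -0.996, 0.0], [-0.0, -0.0, -1.0]]
ft_force: [-0.4, 0.4, 0.2]
grip_width: 0.0856
```

play_rows(
  targets="0 0 0 0 0.3; 0 0 0 0 0.5; 0 0 0 0 0.65; 0 0 0 0 0.7; 0 0 0 0 0.75",
  force=40,
)

```text
time_s: 4.7
position: [0.3768, -0.2888, 0.0767]
tool_rot: [[0.996, -0.089, 0.0], [-0.089, -0.996, -0.001], [0.0, 0.0, -1.0]]
ft_force: [-1.2, 0.8, -0.4]
grip_width: 0.0214
```

play_rows(
  targets="0 0 0 0 0.8; 0 0 0 0 0.85; 0 0 0 0 0.9; 0 0 0 0 0.95; 0 0 0 0 1",
  force=40,
)

```text
time_s: 5.2
position: [0.3767, -0.2887, 0.0765]
tool_rot: [[0.996, -0.089, 0.0], [-0.089, -0.996, -0.0], [0.0, 0.0, -1.0]]
ft_force: [-0.7, 1.4, 5.7]
grip_width: 0.014
```

play_rows(
  targets="0 0 0 0 1; 0 0 0 0 1; 0 0 0 0 1; 0 0 0 0 1; 0 0 0 0 1",
)

```text
time_s: 5.7
position: [0.3767, -0.2887, 0.0765]
tool_rot: [[0.996, -0.089, 0.0], [-0.089, -0.996, -0.0], [0.0, 0.0, -1.0]]
ft_force: [0.2, 1.8, 5.9]
grip_width: 0.0134
```

```bash
python3 - <<'E'
from h import *
from rig import status,eyes
s=status.observe()
for n in("wrist","scene"):
    im=eyes.get_image(n); np.savez(n+"4.npz",pos=s["position"],rot=s["tool_rot"],**im)
    cv2.imwrite(f"pics/{n}4.png",im["pixels"][:,:,::-1])
    if n!="wrist":
        u0,v0,u1,v1=dict(top=(340,165,460,285),scene=(290,220,430,320))[n]
        cv2.imwrite(f"pics/{n}4c.png",cv2.resize(im["pixels"][v0:v1,u0:u1,::-1],None,fx=5,fy=5,interpolation=cv2.INTER_CUBIC))
print(s)
E
```

```text
{'time_s': 5.7, 'q': array([-5.18015586e+01,  2.50822039e+01,  9.91511590e+01,  3.58107575e-03,
        5.57556716e+01,  4.32980882e+01]), 'qvel': array([ 0.15716106,  0.07965523, -0.00546384, -0.03009866,  0.01866374,
        0.01119433]), 'joint_efforts': array([ -0.70502233, -38.22566271, -15.66657901,  -0.04609293,
        -0.47457766,   0.17550424]), 'position': array([ 0.37669519, -0.28868902,  0.07654842]), 'tool_rot': array([[ 9.96038474e-01, -8.89231915e-02,  1.58953277e-04],
       [-8.89231733e-02, -9.96038481e-01, -1.18454248e-04],
       [ 1.68856910e-04,  1.03850359e-04, -9.99999980e-01]]), 'ft_force': array([0.16574491, 1.8413928 , 5.91152338]), 'wrist_torque': array([0.29458681, 0.0834994 , 0.22710947]), 'grip_width': 0.013435960335771092}
```

View pics/wrist4.png

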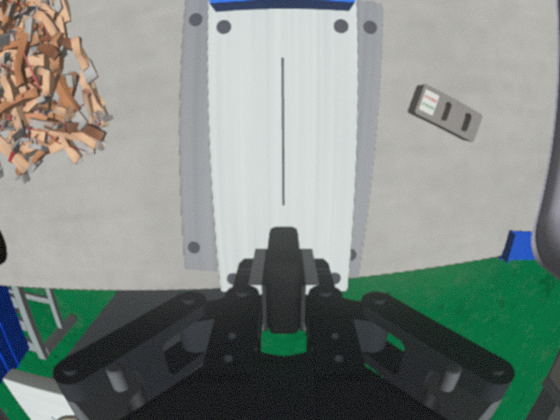

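View pics/scene4c.png

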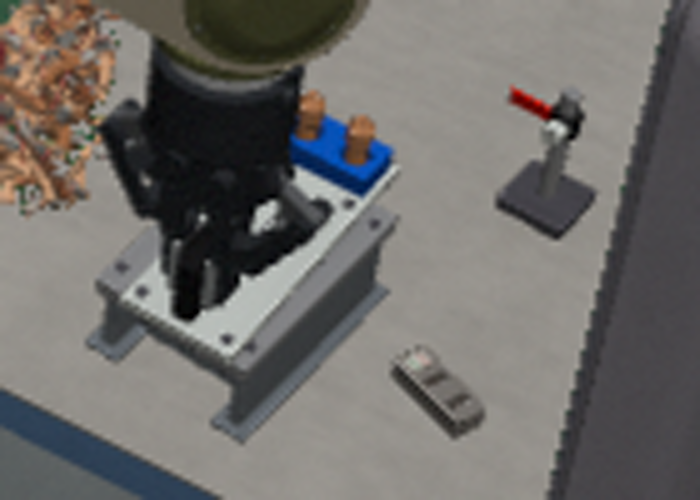

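play_rows(
  targets="0.003 0 0 0.001 1; 0.008 0 0 0.004 1; 0.013 0 0 0.007 1; 0.018 0 0 0.01 1; 0.023 0 0 0.013 1",
)

```text
time_s: 6.3
position: [0.399, -0.2908, 0.0765]
tool_rot: [[0.995, -0.102, -0.002], [-0.102, -0.995, 0.0], [-0.002, -0.0, -1.0]]
ft_force: [-6.6, 0.5, 6.6]
grip_width: 0.0139
```

```bash
python3 - <<'E'
from rig import status
s=status.observe();print({k:s[k] for k in("time_s","position","ft_force","wrist_torque","grip_width","tool_rot")})
E
```

```text
{'time_s': 6.3, 'position': array([ 0.3989835 , -0.29075522,  0.07650925]), 'ft_force': array([-6.63559229,  0.45840087,  6.56866481]), 'wrist_torque': array([0.09051789, 0.81606407, 0.04357592]), 'grip_width': 0.013881601634773453, 'tool_rot': array([[ 9.94760852e-01, -1.02216368e-01, -1.63157808e-03],
       [-1.02216161e-01, -9.94762189e-01,  2.09992492e-04],
       [-1.64449685e-03, -4.21186638e-05, -9.99998647e-01]])}
```

play_rows(
  targets="0.005 0 0 0.003 1; 0.01 0 0 0.006 1; 0.015 0 0 0.009 1; 0.02 0 0 0.012 1; 0.025 0 0 0.014 1",
)

```text
time_s: 6.8
position: [0.4238, -0.2933, 0.0765]
tool_rot: [[0.993, -0.116, -0.002], [-0.116, -0.993, 0.0], [-0.002, 0.0, -1.0]]
ft_force: [-6.2, 1.6, 7.9]
grip_width: 0.0134
```

play_rows(
  targets="0.005 0 0 0.003 1; 0.01 0 0 0.006 1; 0.015 0 0 0.009 1; 0.02 0 0 0.012 1; 0.025 0 0 0.014 1",
)

```text
time_s: 7.3
position: [0.4486, -0.2962, 0.0766]
tool_rot: [[0.992, -0.13, -0.002], [-0.13, -0.992, 0.0], [-0.002, 0.0, -1.0]]
ft_force: [-6.3, 1.7, 8.2]
grip_width: 0.0135
```

play_rows(
  targets="0.003 0 0 0 1; 0.006 0 0 0 1; 0.008 0 0 0.001 1; 0.008 0 0 0.001 1; 0.008 0 0 0.001 1",
)

```text
time_s: 7.8
position: [0.4567, -0.2973, 0.0766]
tool_rot: [[0.991, -0.131, -0.001], [-0.131, -0.991, -0.0], [-0.001, 0.0, -1.0]]
ft_force: [-4.9, 1.1, 6.4]
grip_width: 0.0135
```

```bash
python3 - <<'E'
from h import *
from rig import status,eyes
s=status.observe()
print({k:s[k] for k in("time_s","position","ft_force","wrist_torque","grip_width","tool_rot")})
for n in("wrist","scene","top"):
    im=eyes.get_image(n); np.savez(n+"5.npz",pos=s["position"],rot=s["tool_rot"],**im)
    cv2.imwrite(f"pics/{n}5.png",im["pixels"][:,:,::-1])
    if n!="wrist":
        u0,v0,u1,v1=dict(top=(350,165,440,235),scene=(320,215,420,290))[n]
        cv2.imwrite(f"pics/{n}5c.png",cv2.resize(im["pixels"][v0:v1,u0:u1,::-1],None,fx=8,fy=8,interpolation=cv2.INTER_CUBIC))
E
```

```text
{'time_s': 7.8, 'position': array([ 0.4566694 , -0.29733331,  0.07658605]), 'ft_force': array([-4.90223189,  1.10510374,  6.41549244]), 'wrist_torque': array([0.21700919, 0.64716984, 0.01088827]), 'grip_width': 0.013465410087730521, 'tool_rot': array([[ 9.91387062e-01, -1.30959668e-01, -1.12181869e-03],
       [-1.30959814e-01, -9.91387676e-01, -5.78153639e-05],
       [-1.10458574e-03,  2.04230570e-04, -9.99999369e-01]])}
```

View pics/top5c.png

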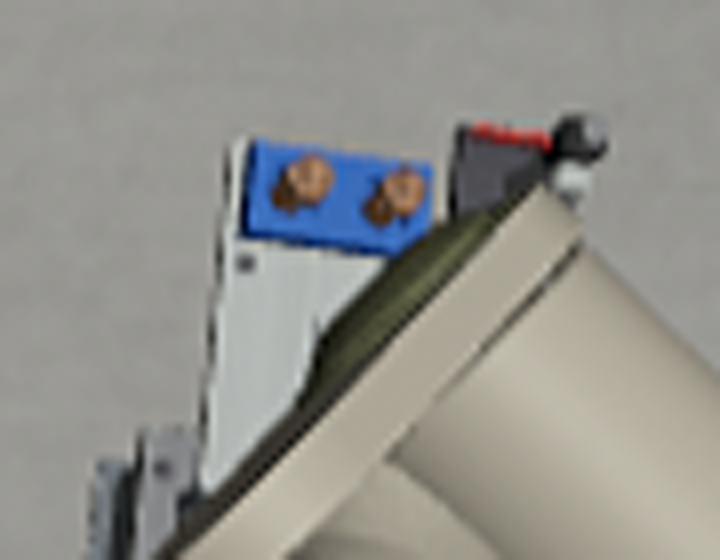

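View pics/scene5c.png

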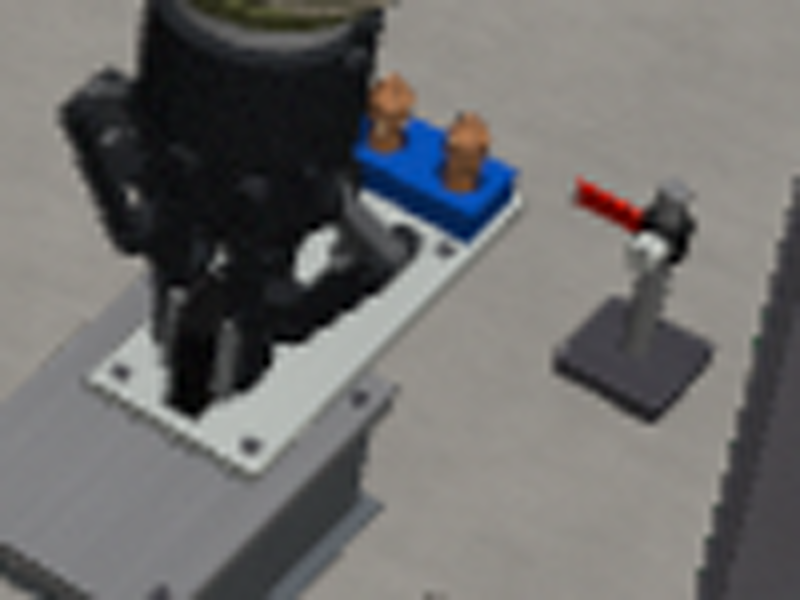

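View pics/wrist5.png

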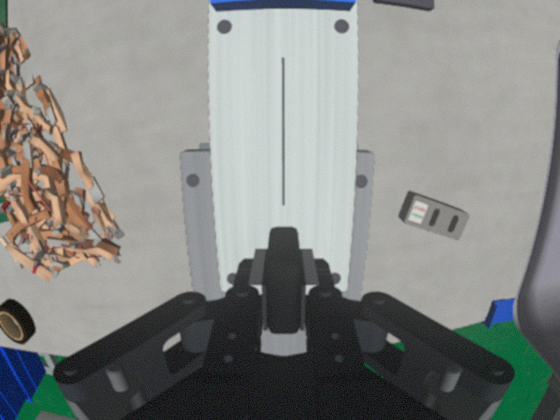

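```bash
python3 - <<'E'
from h import *
np.set_printoptions(precision=4,suppress=True)
e=np.array([np.cos(np.radians(7.9)),-np.sin(np.radians(7.9))]);n=np.array([-e[1],e[0]])
sc=load("scene5.npz");tp=load("top5.npz")
S=lambda u,v,z:pix2w(sc,320+u/8-.44,215+v/8-.44,z)[:2]
T=lambda u,v,z:pix2w(tp,350+u/8-.44,165+v/8-.44,z)[:2]
c=S(521,203,.068);p=S(577,190,.068);d=p-c;print("scene corner",c,"ptr",p,"gap",d@e,d@n)
c=T(240,138,.068);p=T(472,129,.070);d=p-c;print("top L corner",c,"ptr",p,"gap",d@e,d@n)
for im,nm in((sc,"scene"),(tp,"top")):
    hsv=cv2.cvtColor(im["pixels"],cv2.COLOR_RGB2HSV);h,s,v=cv2.split(hsv)
    m=((h<8)|(h>172))&(s>110)&(v>90); 
    roi=np.zeros_like(m); 
    if nm=="top": roi[178:190,405:422]=1
    else: roi[232:246,388:403]=1
    yx=np.argwhere(m&roi); print(nm,[(int(u),int(v)) for v,u in yx])
print("grid scene")
E
```

```text
scene corner [ 0.6047 -0.3479] ptr [ 0.6226 -0.3623] gap 0.01973021998038815 -0.011798267145470302
top L corner [ 0.6186 -0.2871] ptr [ 0.6231 -0.3682] gap 0.015603656849542675 -0.07971543134596222
scene [(392, 237), (392, 238), (393, 238), (394, 238), (392, 239), (393, 239), (394, 239), (395, 239), (396, 239), (392, 240), (393, 240), (394, 240), (395, 240), (396, 240), (397, 240), (398, 240), (394, 241), (395, 241), (396, 241), (397, 241), (398, 241), (399, 241), (400, 241), (396, 242), (397, 242), (398, 242), (399, 242), (398, 243)]
top [(409, 181), (410, 181), (411, 181), (412, 181), (413, 181), (414, 181), (411, 182), (412, 182), (413, 182), (414, 182), (415, 182), (416, 182), (417, 182), (418, 182), (418, 183)]
grid scene
```

play_rows(
  targets="0.003 0 0 0.001 1; 0.006 0 0 0.003 1; 0.009 0 0 0.005 1; 0.011 0 0 0.006 1; 0.011 0 0 0.006 1",
)

```text
time_s: 8.45
position: [0.4675, -0.2987, 0.0767]
tool_rot: [[0.991, -0.137, -0.002], [-0.137, -0.991, 0.0], [-0.002, 0.0, -1.0]]
ft_force: [-5.6, 1.1, 7.7]
grip_width: 0.013
```

```bash
python3 - <<'E'
from h import *
from rig import status,eyes
s=status.observe()
print({k:s[k] for k in("time_s","position","ft_force","wrist_torque","grip_width","tool_rot")})
for n in("scene","top"):
    acc=[]
    for i in range(6):
        im=eyes.get_image(n); acc.append(im["pixels"].astype(float))
    im["avg"]=np.mean(acc,0)
    np.savez(n+"6.npz",pos=s["position"],rot=s["tool_rot"],**im)
    u0,v0,u1,v1=dict(top=(370,170,430,215),scene=(350,215,410,260))[n]
    cv2.imwrite(f"pics/{n}6c.png",cv2.resize(im["avg"][v0:v1,u0:u1,::-1].astype(np.uint8),None,fx=12,fy=12,interpolation=cv2.INTER_CUBIC))
E
```

```text
{'time_s': 8.45, 'position': array([ 0.46748812, -0.29874946,  0.07665004]), 'ft_force': array([-5.59187337,  1.14140989,  7.73746475]), 'wrist_torque': array([ 0.16605706,  0.8237237 , -0.03660099]), 'grip_width': 0.01296287322538007, 'tool_rot': array([[ 9.90593951e-01, -1.36825027e-01, -1.59249840e-03],
       [-1.36825147e-01, -9.90595214e-01,  3.36748926e-05],
       [-1.58212886e-03,  1.84535683e-04, -9.99998731e-01]])}
```

View pics/top6c.png

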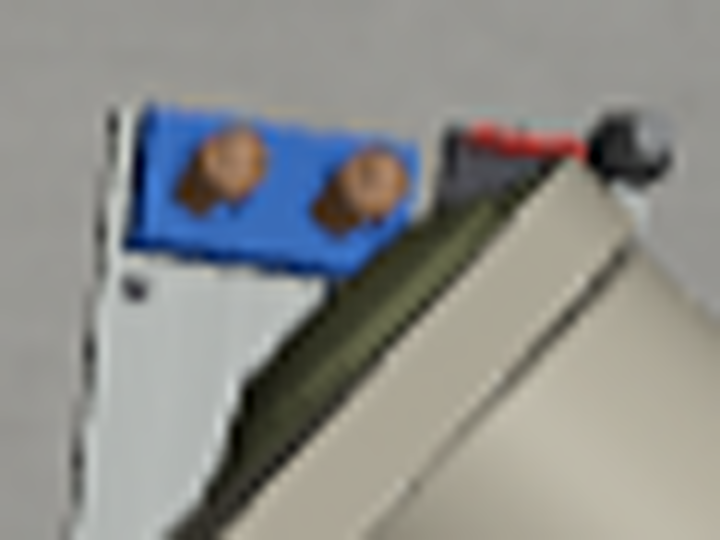

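View pics/scene6c.png

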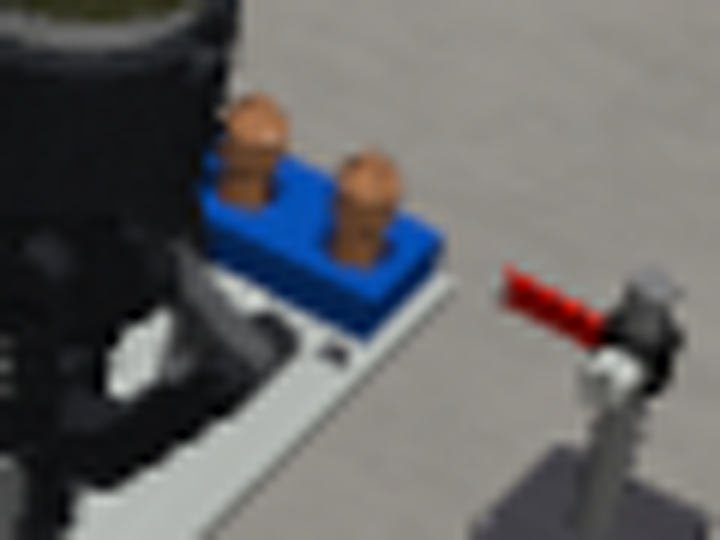

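```bash
python3 - <<'E'
from h import *
np.set_printoptions(precision=4,suppress=True)
e=np.array([np.cos(np.radians(7.9)),-np.sin(np.radians(7.9))]);n=np.array([-e[1],e[0]])
sc=load("scene6.npz");tp=load("top6.npz")
S=lambda u,v,z:pix2w(sc,350+u/12-.46,215+v/12-.46,z)[:2]
T=lambda u,v,z:pix2w(tp,370+u/12-.46,170+v/12-.46,z)[:2]
for cu,cv in((452,278),(456,280),(450,284)):
  c=S(cu,cv,.068);p=S(506,285,.068);d=p-c;print("scene corner",c,"ptr",p,"gap",d@e,d@n)
# predicted pixel of pointer & corner per wrist-based estimate
r0=np.array([.4359,-.2915])
for z in(.068,):
  P=np.r_[r0+.1953*e-.0489*n,z]; q=proj(sc,P); print("pred ptr scene crop",(q-[350,215]+.46)*12)
  q=proj(tp,P); print("pred ptr top crop",(q-[370,170]+.46)*12)
tcp=np.array([.4675,-.2987]); h=np.array([.9906,-.1368]);k=np.array([.1368,.9906])
off=np.array([.3764,-.2889])-np.array([.3767,-.2887])
fr=tcp+.158*h; 
for sgn in(1,-1):
  P=np.r_[fr+sgn*.035*k,.068]
  print("pred corner",sgn,P,"scene",(proj(sc,P)-[350,215]+.46)*12,"top",(proj(tp,P)-[370,170]+.46)*12)
# copper tips centers tops at nest: plate x=70
for sgn in(1,-1):
  for z in (.112,.114):
    P=np.r_[tcp+.138*h+sgn*.016*k,z];print("tip top",(proj(tp,P)-[370,170]+.46)*12,(proj(sc,P)-[350,215]+.46)*12)
for (a,b) in((112,105),(120,105)):
  c=T(a,b,.068);p=T(468,132,.0695);d=p-c;print("top",c,p,d@e,d@n)
E
```

```text
scene corner [ 0.6177 -0.3503] ptr [ 0.6227 -0.3624] gap 0.006625667446082237 -0.011230644881318069
scene corner [ 0.6176 -0.3514] ptr [ 0.6227 -0.3624] gap 0.006596874436740196 -0.010121578834432482
scene corner [ 0.6154 -0.3508] ptr [ 0.6227 -0.3624] gap 0.008822996248260042 -0.010479010222893255
pred ptr scene crop [522.8315 292.0939]
pred ptr top crop [459.253  137.7263]
pred corner 1 [ 0.6288 -0.2856  0.068 ] scene [228.7022 154.5696] top [112.4449 104.7267]
pred corner -1 [ 0.6192 -0.355   0.068 ] scene [472.2737 281.6731] top [409.6503 150.7142]
tip top [237.9685 148.745 ] [275.3843  95.3723]
tip top [240.5062 146.36  ] [276.5436  89.1613]
tip top [379.6586 170.6763] [389.6015 154.0678]
tip top [382.4498 168.3297] [390.8748 147.8414]
top [ 0.6287 -0.2855] [ 0.6236 -0.3684] 0.006327345524624403 -0.08276092645909065
top [ 0.6288 -0.2874] [ 0.6236 -0.3684] 0.006027840013280643 -0.0809073037373827
```

play_rows(
  targets="0.002 0 0 0 1; 0.004 0 0 0 1; 0.006 0 0 0 1; 0.006 0 0 0 1; 0.006 0 0 0 1",
)

```text
time_s: 9.55
position: [0.4733, -0.2996, 0.0766]
tool_rot: [[0.991, -0.137, -0.002], [-0.137, -0.991, 0.0], [-0.002, 0.0, -1.0]]
ft_force: [-5.3, 1.1, 7.8]
grip_width: 0.0136
```

play_rows(
  targets="0 0 0 0 1; 0 0 0 0 1; 0 0 0 0 1; 0 0 0 0 1; 0 0 0 0 1",
)

```text
time_s: 10.05
position: [0.4733, -0.2996, 0.0766]
tool_rot: [[0.991, -0.137, -0.002], [-0.137, -0.991, -0.0], [-0.002, 0.0, -1.0]]
ft_force: [-4.8, 0.1, 7.4]
grip_width: 0.0132
```

```bash
python3 - <<'E'
from h import *
from rig import status,eyes
s=status.observe()
print({k:s[k] for k in("time_s","position","ft_force","wrist_torque","grip_width","tool_rot","qvel")})
for n in("scene","top","wrist"):
    im=eyes.get_image(n)
    np.savez(n+"7.npz",pos=s["position"],rot=s["tool_rot"],**im)
    cv2.imwrite(f"pics/{n}7.png",im["pixels"][:,:,::-1])
    if n=="wrist":continue
    u0,v0,u1,v1=dict(top=(370,170,430,215),scene=(350,215,410,260))[n]
    cv2.imwrite(f"pics/{n}7c.png",cv2.resize(im["pixels"][v0:v1,u0:u1,::-1].astype(np.uint8),None,fx=12,fy=12,interpolation=cv2.INTER_CUBIC))
E
```

```text
{'time_s': 10.05, 'position': array([ 0.47333356, -0.29958413,  0.0766436 ]), 'ft_force': array([-4.80472804,  0.05002035,  7.35771741]), 'wrist_torque': array([ 0.11582263,  0.9305026 , -0.01760521]), 'grip_width': 0.013239182215636788, 'tool_rot': array([[ 9.90585143e-01, -1.36889216e-01, -1.55436273e-03],
       [-1.36889383e-01, -9.90586340e-01, -9.06537683e-07],
       [-1.53960640e-03,  2.13673758e-04, -9.99998792e-01]]), 'qvel': array([-0.0563007 , -0.01608591, -0.02271413, -0.0124738 , -0.00966526,
       -0.0727627 ])}
```

View pics/top7c.png

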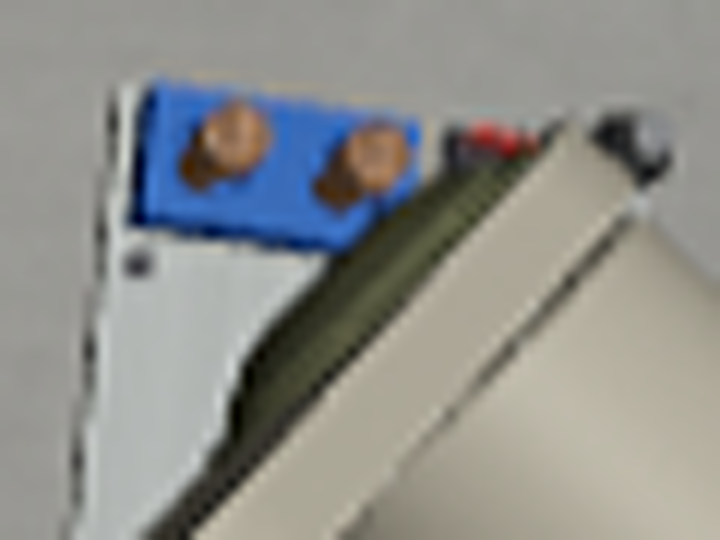

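View pics/scene7c.png

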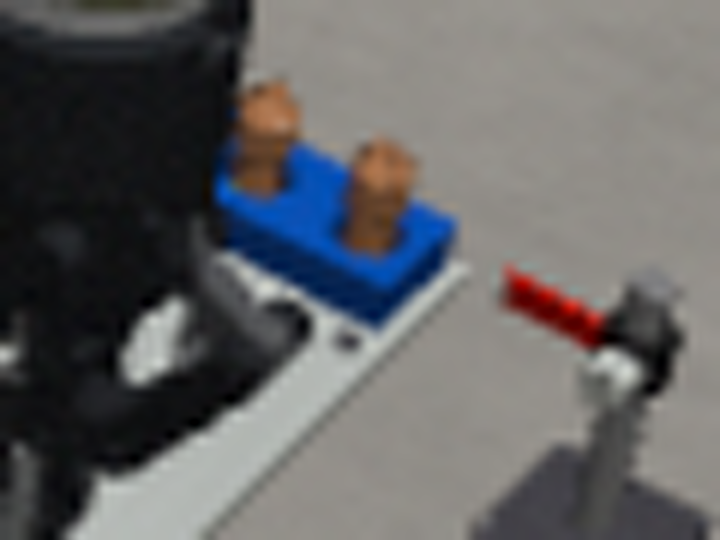

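View pics/wrist7.png

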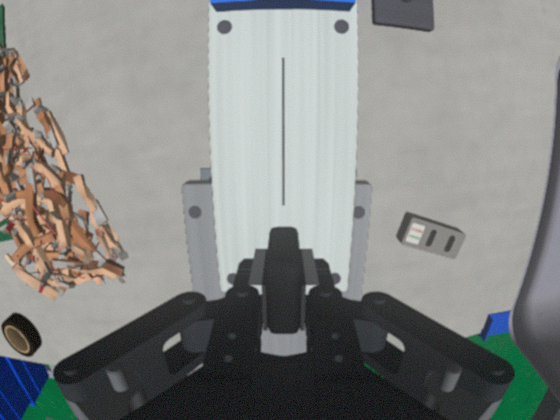

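```bash
python3 - <<'E'
from h import *
np.set_printoptions(precision=4,suppress=True)
e=np.array([np.cos(np.radians(7.9)),-np.sin(np.radians(7.9))]);n=np.array([-e[1],e[0]])
sc=load("scene7.npz");tp=load("top7.npz");w=load("wrist7.npz")
S=lambda u,v,z:pix2w(sc,350+u/12-.46,215+v/12-.46,z)[:2]
T=lambda u,v,z:pix2w(tp,370+u/12-.46,170+v/12-.46,z)[:2]
for cu,cv in((466,264),(470,266),(464,270)):
  c=S(cu,cv,.068);p=S(506,285,.068);d=p-c;print("scene gap",d@e,d@n)
for (a,b) in((116,81),):
  c=T(a,b,.068);p=T(468,132,.0695);d=p-c;print("top",c,p,d@e,d@n)
# wrist: riser front corners and plate screws, foot
a=wray(w,183,183,.06);b=wray(w,371,183,.06);print("riser front",a,b,"mid",(a+b)/2,np.degrees(np.arctan2((a-b)[1],(a-b)[0]))-90)
f=wray(w,373,23,.006);g=wray(w,432,30,.006);print("foot rear corners",f,g,np.degrees(np.arctan2((f-g)[1],(f-g)[0]))-90)
mid=((a+b)/2)[:2]; fr=np.array([.4733,-.2996])+.158*np.array([.9906,-.1369]); print("front beyond riser edge",(fr-mid)@e,(fr-mid)@n)
fm=((f+g)/2)[:2]; print("foot rear centre to front along e",(fr-fm)@e)
P=np.r_[np.array([.4359,-.2915])+.1953*e-.0489*n,0][:2]; print("ptr gap wrist",(P-fr)@e)
im=load("wrist2.npz"); foot=[wray(im,220+u/4-.375,v/4-.375,.006)[:2] for u,v in((492,228),(484,352),(607,365))]; print("foot w2",np.array(foot))
E
```

```text
scene gap -4.919006672347796e-05 -0.011269272168042369
scene gap -7.5671687487095e-05 -0.010157223362262262
scene gap 0.0021615589878035122 -0.010515583311234098
top [ 0.6346 -0.2867] [ 0.6236 -0.3684] 0.00038867481521915947 -0.08245020893727376
riser front [ 0.5176 -0.2539  0.06  ] [ 0.5043 -0.3506  0.06  ] mid [ 0.5109 -0.3023  0.06  ] -7.844511415689283
foot rear corners [ 0.5993 -0.3779  0.006 ] [ 0.5941 -0.4211  0.006 ] -6.878757516117545
front beyond riser edge 0.12035685304906449 -0.002442407059459908
foot rear centre to front along e 0.022067408710891315
ptr gap wrist -0.000860698304557594
foot w2 [[ 0.6426 -0.3843]
 [ 0.5995 -0.3783]
 [ 0.5939 -0.4212]]
```

```bash
python3 - <<'E'
from rig import env,status
print(env.close_job()); s=status.observe(); print(s["time_s"],s["position"],s["ft_force"],s["grip_width"])
E
```

```text
the job is handed in; nothing more can be done
None
the job is handed in; nothing more can be done
```

I handed the job in at about 10.2 s. The plate is still held by its black grip, level and at rest, with its front edge level with the red pointer as far as I can measure. The hand-in gave no verdict.

- **What I did:** I swung the arm past the weld head on the robot's side and took the grip at 40 N. I then slid the plate about 97 mm along the riser's direction. On the way I turned it about 2.7° to line it up with the riser, because it started about 2.8° off.
- **Front edge against the pointer:** the last checks gave a remaining gap of 0 to +2 mm (scene camera, depending on which pixel I took as the corner) and +0.4 mm (top camera). The wrist camera, together with the arm's position, gave −0.9 mm. All are inside the 6 mm limit.
- **Plate position:** it is about 2.4 mm off the riser's middle and within about 0.1° of straight. The tool is tilted by under 0.002 rad, and the wrist view shows no slip in the grip.
- **Forces and surroundings:** the wrist force stayed under 9 N in every reading, with about 7 N of it pressing the plate down at the end. In the last images both copper tips stood in their nests and the plate was clear of the post. The tape roll and gauge block, the only bystanders near the work, looked undisturbed. I did not re-measure the bystanders at the end.
- **One disagreement:** my estimate puts the mark about 120.3 mm beyond the riser's edge, just past the stated 100 to 120 mm. That is within the cameras' 2 mm calibration error.

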